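# Drive the clamp wedge tight with the mallet

## Task

Tighten the wooden clamp that holds the text block: pick up the wooden mallet by its handle and drive the clamp's protruding wedge further in with at least two light taps on its thick end, drawing the mallet clear between taps, until the wedge stops advancing and sits tight. Do not drive it all the way home in the first tap, and do not push the wedge with the gripper. Then lay the mallet flat on the table and let go of it only once it is down.

Things in the scene. Friction and masses are not known exactly. Their poses are not given: they have to be found in the camera images.
- mallet_grip (a point): Where to grip the wooden mallet (0.25 kg): middle of its handle, 25 mm above the table as it lies with its head resting flat. The handle, 22 mm wide and high, runs along x; its free end is 85 mm away towards -x. The head's centre is 60 mm away towards +x. It lies near, or has changed places with, a paste brush of like length.
- mallet_head (a point): Centre of the mallet's wooden head, a block of 50 mm (x) by 90 mm (y) by 50 mm (z), same axes as mallet_grip. Its two flat striking faces are 45 mm from here, towards +y and -y. The handle leaves it towards -x.
- wedge_head (a point): Centre of the struck face at the thick end of the light wooden wedge in the low fixed clamp; 37 mm above the table. The face is 44 mm (x) by 32 mm (z) and looks to -y; the wedge is driven along +y. It stands 45 to 60 mm out of the clamp at the start, 15 mm when tight. In +y of it the clamp, 160 mm square, is up to 140 mm high with its upright text block; the table in -y of it is free.
- wedge (a joint): How far the wedge has been driven in, in m: 0 to 0.015 at the start, 0.045 when tight, where it stops. It slides against a steady friction of about 6 N and stays where it is left.

How it is judged:
On the way, in this order (a step that is already met when the one before it is completed fails the run):
1. a first tap: the held mallet presses on the wedge and has driven it in by at least 4 mm, not yet home (contact force between mallet and wedge above 0.5 N and contact force between the fingers and mallet above 1 N and distance of wedge_head from where it was at the start of the episode above 0.004 m and value of joint wedge below 0.041 m).
2. the held mallet is drawn at least about 6 mm clear of the wedge, which is not yet home (contact force between mallet and wedge below 0.1 N and distance between mallet_head and wedge_head above 0.051 m and contact force between the fingers and mallet above 1 N and value of joint wedge below 0.041 m), for 0.05 s.
3. a later tap with the held mallet drives the wedge home (over 41 of 45 mm) (contact force between mallet and wedge above 0.5 N and contact force between the fingers and mallet above 1 N and value of joint wedge above 0.041 m).
At the end, for the whole second after the job is handed in: The wedge is driven in to within 4 mm of its stop (joint over 0.041) and the mallet lies flat and still on the table (its head and handle centres below 40 mm), let go (value of joint wedge above 0.041 m and height (world z) of each of mallet_grip, mallet_head below 0.04 m and linear speed of mallet below 0.02 m/s); the robot touches nothing.
It fails at once if the robot itself pushes the wedge (contact force between any of the fingers, the arm and wedge above 1 N).
It fails at once if the mallet is dropped: it is out of the fingers while its handle is more than 60 mm above the table (height (world z) of mallet_grip above 0.06 m and contact force between the fingers and mallet below 0.1 N).
It also fails if it takes over 45 s, if anything falls off the work surface, if the arm or the gripper's body presses on something with over 40 N, if the wrist force passes 120 N, or if a joint passes its speed limit or range.

## Robot

A 7-joint arm with a two-finger parallel gripper is mounted at the origin on a cart in front of the work surface, level with it; the furniture and walls round the work are solid. World frame = base frame: x ahead of the robot, y to its left, z up, the work surface at z = 0. Lengths are in m, angles in rad, forces in N, time in s.
With the tool pointing down it reaches from about 0.425 to 0.875 m from the base axis. Payload 8.4 kg.
Tool frame: the origin (TCP) lies at the very end of the fingers, on their centre line; the grasp point (between the pads) lies 19 mm behind it; z points along the fingers, y is the line along which they close (so a half turn about z gives the same grasp; the last joint's range is limited). The gripper opens to 87 mm and grips with 3 to 60 N. Pads are 19 mm wide; open, the fingers measure 117 mm over their backs; the gripper's body (75 mm by 190 mm) begins 51 mm behind the grasp point.
Start: joints at [1.085, 0.333, 0.04, 1.465, -0.013, 1.343, -0.059], TCP at [0.245, -0.602, 0.223] pointing down, gripper open.
Joint ranges: [-2.58, 2.58], [-0.38, 2.09], [-1.3, 1.39], [0.25, 2.4], [-1.5, 4.64], [0.08, 2.09], [-2.65, 2.65]. Speed limits (rad/s): [2.22, 2.22, 2.79, 2.79, 3.14, 3.14, 3.14].

## Interface

Orientations are given as a unit quaternion [x, y, z, w].
In Python, from cell import get_obs, capture, camera_params, sign_off gives the robot as it stands.
- The arm moves only by the shell command python3 -m crank 'ROWS'. ROWS is JSON, one flat list of numbers, 5 for each row, row after row: the finger opening in mm, from 0 to 87, then the shift along the tool's x, y, z in mm, then the turn about the tool's z in units of 8 degrees (1.0 is 8 degrees). A call has 1 to 8 rows; each row is the pose to reach, as a shift and turn from the pose commanded when the call began, along the tool's axes at that moment; what a row does not reach only later rows make up. A row lasts 1/8 s, in which the tool goes at most 62.5 mm and 10.7 degrees, less where a joint would pass 70% of its speed; a pose out of reach is approached as far as the arm can. A call with a gripper value outside its range is refused whole. The fingers move at their own pace and stop on an object; the grip force is fixed at half the most. Time passes only in rows, so rows that repeat a pose let the fingers close. It gives the time, the measured TCP pose, the force, the opening and the grip force at its end, in the units of the state.
- get_obs(): the state, without advancing time (a new reading comes with each control period).
- capture(name): name is "scene" or "top" or "wrist"; returns the picture (384x512x3 uint8, blue, green, red); there is no depth.
- camera_params(name): a dict with "K" (3x3 intrinsics, pixels), "T" (4x4, takes a point from camera to world coordinates); the wrist camera has in their place "tool_from_camera" (4x4, takes a point from camera to tool coordinates, whose origin is the TCP and whose axes are the flange's). Camera axes: x right, y down, z forward; pixel columns grow to the right and rows downward; lengths in m; the calibration is good to about 2 mm. The wrist camera is an equidistant fisheye: a pixel r from the principal point sees the ray r / f radians off the axis. A picture is of the moment at which its call begins: read the wrist's pose just before it. camera_params takes no time and is no camera call.
- sign_off(): hands the job in; it is judged then, once.
The state is a dict: "clock": time; "joint_positions": joint angles; "joint_velocities": joint speeds; "tau": joint torques, N m; "ee_pos": TCP position; "orientation": TCP orientation; "force": force on the tool from outside, world axes, zero at the start; "torque": the same for the moment, N m; "width": finger opening in m; "gripper_force": force on a finger pad.
Only numpy, scipy, OpenCV 4.12 (cv2) and the standard library are available. Lean on these libraries where they do the work, as an engineer would, in place of code of your own. Each camera call takes 0.05 s, during which the arm holds its last target. There are 200 camera calls.

## Working session

There is one attempt and no reset: what is moved stays moved. The work goes in short steps, Python scripts to look and compute and a shell command to move; the robot and the scene stay as the last step left them, time stands still between calls to the robot, and variables do not carry over. Pictures are saved under pics/ and viewed, at most 10 in all, crops included, and the job is handed in when it is done.

```bash
mkdir -p pics; ls; python3 - <<'E'
from cell import *
import cv2,numpy as np
o=get_obs();print(o['clock'],o['ee_pos'],o['orientation'],o['width'])
for n in('scene','top'):
    cv2.imwrite(f'pics/{n}0.png',capture(n));p=camera_params(n);print(n,np.round(p['K'],2).tolist(),np.round(p['T'],4).tolist())
E
```

```text
pics
0.0 [ 0.2449763  -0.60154347  0.22164954] [ 9.81358864e-01  1.92182459e-01 -2.21112229e-04 -7.96199660e-04] 0.08725334977117677
scene [[468.36, 0.0, 255.27], [0.0, 468.36, 192.03], [0.0, 0.0, 1.0]] [[-0.7875, -0.4698, 0.399, 0.1593], [-0.6161, 0.5812, -0.5316, 0.306], [0.0178, -0.6644, -0.7471, 0.7446], [0.0, 0.0, 0.0, 1.0]]
top [[409.2, 0.0, 251.66], [0.0, 409.2, 193.39], [0.0, 0.0, 1.0]] [[0.0187, -0.9973, 0.0704, 0.4637], [-0.9998, -0.018, 0.011, -0.1711], [-0.0097, -0.0706, -0.9975, 0.915], [0.0, 0.0, 0.0, 1.0]]
```

View pics/top0.png

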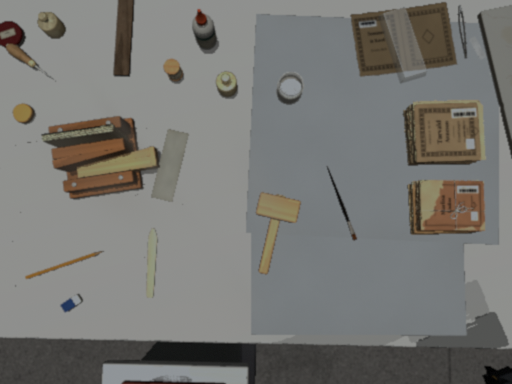

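View pics/scene0.png

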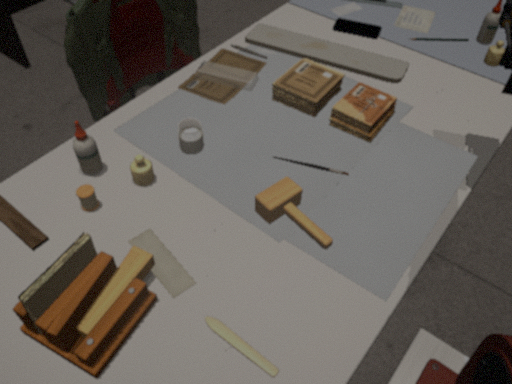

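The top view shows the mallet, with its head at about (278,207) and its handle end at (265,272). The wedge's thick end is at about (157,160) in the clamp. Both look turned by about 10°, so I'll magnify them.

```bash
python3 - <<'E'
import cv2,numpy as np
a=cv2.imread('pics/top0.png')
m=cv2.resize(a[185:285,235:325],None,fx=4.4,fy=5,interpolation=3)
m=cv2.resize(a[185:285,235:315],None,fx=5,fy=5,interpolation=3)
w=cv2.resize(a[105:205,40:120+50][:, 50:],None,fx=5,fy=5,interpolation=3)
cv2.imwrite('pics/crop0.png',np.hstack([m,w])[:, :800])
E
```

```text
(no output)
```

View pics/crop0.png

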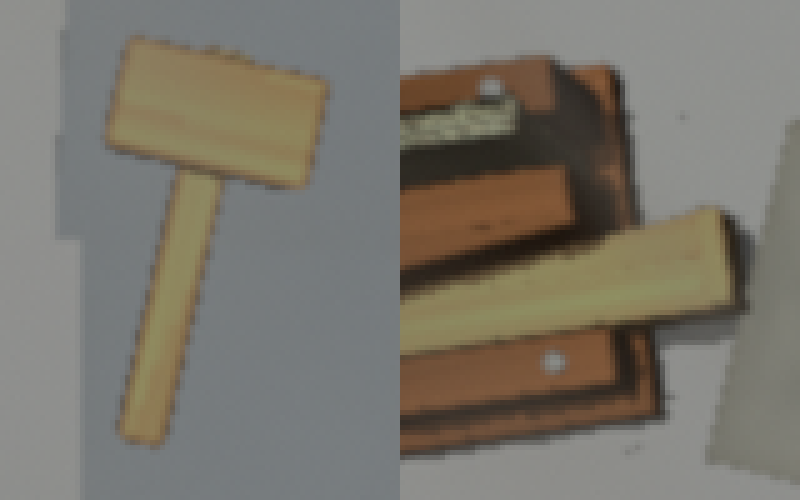

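```bash
cat >h.py <<'E'
from cell import *
import numpy as np
def top(u,v,z,n='top'):
    p=camera_params(n);T=np.array(p['T']);r=T[:3,:3]@np.linalg.inv(p['K'])@[u,v,1]
    return T[:3,3]+r*(z-T[2,3])/r[2]
E
python3 - <<'E'
from h import *
m=lambda x,y,z:top(x/5+235,y/5+185,z)
w=lambda x,y,z:top((x-400)/5+90,y/5+105,z)
yaw=lambda d:np.degrees(np.arctan2(d[1],d[0]))
c=np.array([m(*p,.05) for p in((130,38),(328,82),(308,187),(107,145))])
print('head',c.mean(0),'size',[np.linalg.norm(c[i]-c[i-1]) for i in range(4)],'axis y yaw',yaw(c[0]-c[1])-90,yaw(c[3]-c[2])-90)
a,b=m(198,172,.036),m(142,440,.036);print('handle',a,b,yaw(a-b),np.linalg.norm(a-b))
p,q=w(718,210,.053),w(735,305,.053);print('wedge',p,q,(p+q)/2,np.linalg.norm(p-q),yaw(p-q))
p,q=w(615,70,.01),w(660,415,.01);print('base',p,q,np.linalg.norm(p-q),yaw(p-q))
print('wedge side yaw',yaw(w(400,275,.053)-w(718,210,.053))-90,yaw(w(400,352,.053)-w(735,308,.053))-90)
E
```

```text
head [ 0.49568217 -0.21908133  0.05      ] size [np.float64(0.04634071852057073), np.float64(0.0857269437036266), np.float64(0.04514189367944421), np.float64(0.08648364571403593)] axis y yaw -11.535140145441815 -10.733047434530022
handle [ 0.47070836 -0.21158604  0.036     ] [ 0.35667666 -0.18949102  0.036     ] -10.965863841215292 0.11615257080673544
wedge [0.61994035 0.04949978 0.053     ] [0.57924594 0.04079734 0.053     ] [0.59959314 0.04514856 0.053     ] 0.04161451062505777 12.07081624379953
base [0.69066085 0.10928391 0.01      ] [0.5351471  0.08308894 0.01      ] 0.15770447822563133 9.561235897302561
wedge side yaw 12.655259803319524 8.5301344370328
```

```bash
cat >>h.py <<'E'
from scipy.spatial.transform import Rotation as R
def plan(p,yaw):
    "rows' shift mm and turn units from present pose to TCP p, tool x at world yaw deg"
    o=get_obs();r=R.from_quat(o['orientation']);x=r.apply([1,0,0]);y0=np.degrees(np.arctan2(x[1],x[0]))
    t=-((yaw-y0+180)%360-180)/8
    print('t',o['clock'],'pos',np.round(o['ee_pos'],4),'yaw',round(y0,2),'w',o['width'],'gf',o['gripper_force'],'-> shift',np.round(1e3*r.inv().apply(np.array(p)-o['ee_pos']),1),'turn',round(t,2))
E
python3 -c "
from h import *
plan([.437,-.208,.16],-11)"
```

```text
t 0.1 pos [ 0.245  -0.6016  0.2218] yaw 22.16 w 0.08706727832452445 gf 0.0 -> shift [ 326.3 -292.    62.1] turn 4.15
```

```bash
python3 -m crank '[87,46,-41,0,0.6, 87,92,-82,10,1.2, 87,138,-124,25,1.8, 87,184,-165,40,2.4, 87,230,-206,62,3, 87,276,-247,62,3.6, 87,326,-292,62,4.15, 87,326,-292,62,4.15]'; python3 - <<'E'
from h import *
import cv2
plan([.437,-.208,.006],-11)
o=get_obs();im=capture('wrist');cv2.imwrite('pics/w1.png',im)
p=camera_params('wrist');print({k:np.round(v,4).tolist() for k,v in p.items() if hasattr(v,'__len__')})
E
```

```text
clock: 1.1
ee_pos: [0.4386, -0.2041, 0.1605]
orientation: [0.996, -0.093, 0.0, -0.001]
force: [0.3, -0.9, 0.2]
width: 0.0868
gripper_force: 0.0
t 1.1 pos [ 0.4386 -0.2041  0.1605] yaw -10.7 w 0.08682387482375037 gf 0.0 -> shift [ -0.8   4.3 154.5] turn 0.04
{'K': [[297.3186, 0.0, 256.892], [0.0, 297.3186, 190.9292], [0.0, 0.0, 1.0]], 'tool_from_camera': [[-0.0005, -0.9604, -0.2787, 0.0754], [1.0, -0.0001, -0.0013, 0.0005], [0.0012, -0.2787, 0.9604, -0.1621], [0.0, 0.0, 0.0, 1.0]]}
```

View pics/w1.png

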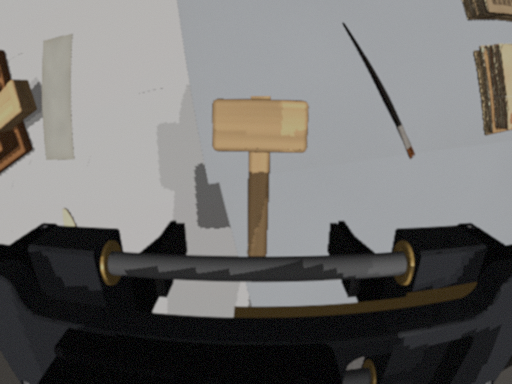

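The wrist view shows the mallet handle at column 258, aligned and centred between the fingers. The head is at (260,125), which works out at about 59 mm ahead and agrees with the top view. I'll descend and grip.

```bash
python3 -m crank '[87,-1,3,50,0, 87,-1,3,100,0, 87,-1,3,135,0, 87,-1,3,154,0, 87,-1,3,154,0, 0,-1,3,154,0, 0,-1,3,154,0, 0,-1,3,154,0]'; python3 -m crank '[0,0,0,0,0, 0,0,0,0,0, 0,0,0,0,0]';  python3 - <<'E'
from h import *
a=np.radians(10.5);d=np.array([-np.sin(a),np.cos(a)]);x=np.array([np.cos(a),np.sin(a)])
for gap in(.04,):
    g=np.array([.5996,.0451])-d*(.045+gap)-x*.06
    print(g); plan([*g,.019],10.5)
E
```

```text
clock: 2.15
ee_pos: [0.4358, -0.2117, 0.0073]
orientation: [0.995, -0.096, 0.001, 0.0]
force: [0.1, 0.4, 0.2]
width: 0.0648
gripper_force: 0.0
clock: 2.52
ee_pos: [0.4354, -0.2113, 0.0066]
orientation: [0.995, -0.096, -0.0, -0.0]
force: [-0.3, 1.5, 0.9]
width: 0.0348
gripper_force: 0.9
[ 0.55609473 -0.0494108 ]
t 2.525 pos [ 0.4354 -0.2113  0.0066] yaw -11.04 w 0.03479663694227437 gf 0.9144027717411518 -> shift [  87.5 -182.   -12.4] turn -2.69
```

```bash
python3 -m crank '[0,0,0,0,0, 0,0,0,0,0, 0,0,0,0,0, 0,0,0,0,0]'
```

```text
clock: 3.02
ee_pos: [0.4354, -0.2112, 0.0065]
orientation: [0.995, -0.096, -0.0, -0.0]
force: [-0.9, 2.7, 0.2]
width: 0.0221
gripper_force: 29.1
```

```bash
python3 -m crank '[0,0,0,-20,0, 0,15,-30,-30,-0.4, 0,33,-70,-30,-0.9, 0,52,-110,-30,-1.5, 0,70,-150,-30,-2.1, 0,87,-182,-30,-2.69, 0,87,-182,-30,-2.69, 0,87,-182,-30,-2.69]'; python3 - <<'E'
from h import *
import cv2
plan([.5561,-.0494,.019],10.5)
a=capture('wrist');b=capture('top')[90:234,30:222]
cv2.imwrite('pics/w2.png',a[:300]);cv2.imwrite('pics/t2.png',cv2.resize(b,None,fx=4,fy=4,interpolation=3))
E
```

```text
clock: 4.03
ee_pos: [0.5548, -0.0501, 0.0359]
orientation: [0.996, 0.091, -0.001, 0.0]
force: [0.0, 0.3, -3.1]
width: 0.0216
gripper_force: 30.0
t 4.025 pos [ 0.5548 -0.0501  0.0359] yaw 10.42 w 0.021555836587547714 gf 29.95733837597072 -> shift [ 1.4 -0.4 16.9] turn -0.01
```

View pics/w2.png

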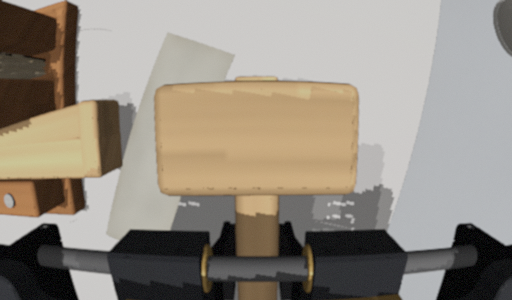

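View pics/t2.png

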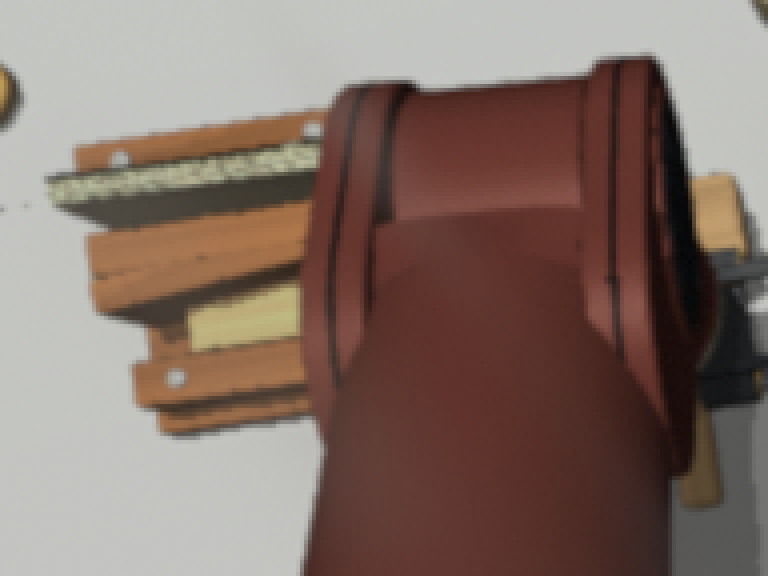

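The mallet is held square, with its head at rows 85–193. It sits level with the wedge face, whose top edge is at column ~88, rows 100–177. I'll compute the gap.

```bash
python3 - <<'E'
from h import *
p=camera_params('wrist');K=np.array(p['K']);T=np.array(p['tool_from_camera'])
o=get_obs();r=R.from_quat(o['orientation'])
def f(u,v,z):
    d=np.array([u-K[0,2],v-K[1,2]])/K[0,0];t=np.hypot(*d)
    c=np.array([*(d/t*np.sin(t)),np.cos(t)])
    w=r.apply(T[:3,:3]@c);s=r.apply(T[:3,3])+o['ee_pos']
    q=s+w*(z-s[2])/w[2]; return np.round(1e3*r.inv().apply(q-o['ee_pos']),1)
print('wedge top',f(82,101,.053),f(84,177,.053),'bottom',f(118,101,.021),f(120,175,.021))
print('mallet top',f(157,88,.08),f(157,192,.08),f(357,88,.08),f(357,192,.08))
E
```

```text
wedge top [ 84.1 -94.9 -17. ] [ 41.5 -98.1 -16.9] bottom [ 83.1 -87.9  15. ] [ 34.9 -90.3  15.1]
mallet top [ 84.5 -40.5 -43.9] [ 40.6 -43.1 -43.9] [ 84.4  40.5 -43.9] [ 40.6  43.  -43.9]
```

```bash
python3 -m crank '[0,0,0,10,0, 0,0,0,17,0, 0,0,-15,17,0, 0,0,-28,17,0, 0,0,-34,17,0, 0,0,-34,17,0]'; python3 -m crank '[0,0,-4,0,0, 0,0,-8,0,0]';python3 -m crank '[0,0,-4,0,0, 0,0,-8,0,0]'
```

```text
clock: 4.88
ee_pos: [0.5495, -0.015, 0.0199]
orientation: [0.996, 0.092, 0.0, -0.0]
force: [-0.3, -0.9, -3.3]
width: 0.0217
gripper_force: 30.0
clock: 5.12
ee_pos: [0.5478, -0.0087, 0.0195]
orientation: [0.996, 0.091, -0.0, 0.0]
force: [-0.9, -5.7, -1.9]
width: 0.0218
gripper_force: 30.1
clock: 5.38
ee_pos: [0.5466, -0.0022, 0.0196]
orientation: [0.996, 0.09, -0.0, 0.001]
force: [0.2, -5.7, -3.5]
width: 0.0217
gripper_force: 30.1
```

```bash
python3 -m crank '[0,0,-3,0,0, 0,0,-4,0,0, 0,0,10,0,0, 0,0,22,0,0, 0,0,22,0,0, 0,0,22,0,0]'; python3 -c "
from h import *
import cv2
plan([.55,0,.02],10.5)
cv2.imwrite('pics/w3.png',capture('wrist')[:300])"
```

```text
clock: 6.12
ee_pos: [0.5505, -0.0216, 0.0195]
orientation: [0.996, 0.091, -0.0, -0.0]
force: [0.6, -0.5, -2.8]
width: 0.0218
gripper_force: 30.0
t 6.125 pos [ 0.5505 -0.0216  0.0195] yaw 10.48 w 0.02175788623684163 gf 29.957728232257068 -> shift [  3.4 -21.3  -0.5] turn -0.0
```

View pics/w3.png

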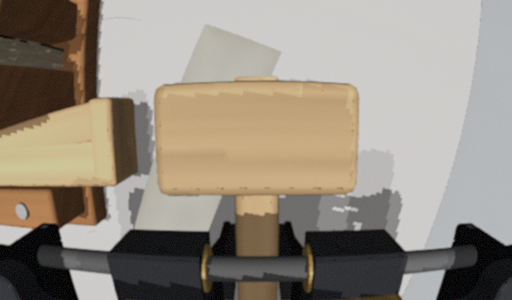

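The gap is visible (columns 135–157), so the mallet is clear of the wedge and still square. The second tap goes in small steps until the force rises.

```bash
python3 -m crank '[0,0,-10,0,0, 0,0,-20,0,0, 0,0,-26,0,0, 0,0,-30,0,0, 0,0,-34,0,0]'; for i in 1 2 3 ; do :; done; python3 -m crank '[0,0,-3,0,0, 0,0,-5,0,0]'
```

```text
clock: 6.8
ee_pos: [0.5444, 0.0103, 0.0197]
orientation: [0.996, 0.091, -0.0, 0.001]
force: [0.6, -5.6, -3.2]
width: 0.0218
gripper_force: 30.1
clock: 7.05
ee_pos: [0.5435, 0.0153, 0.0197]
orientation: [0.996, 0.091, 0.0, 0.001]
force: [0.8, -5.5, -3.4]
width: 0.0219
gripper_force: 30.1
```

```bash
python3 -m crank '[0,0,-2,0,0, 0,0,-4,0,0]' | grep -E 'pos|force'; python3 -m crank '[0,0,-2,0,0, 0,0,-3,0,0]'| grep -E 'pos|force'
```

```text
ee_pos: [0.5429, 0.0191, 0.0197]
force: [1.0, -5.2, -2.4]
gripper_force: 30.1
ee_pos: [0.5424, 0.0221, 0.0197]
force: [0.9, -5.7, -2.9]
gripper_force: 30.1
```

```bash
python3 -m crank '[0,0,-2,0,0, 0,0,-3,0,0]' | grep -E 'pos|force'; python3 -m crank '[0,0,-1.5,0,0, 0,0,-3,0,0]'| grep -E 'pos|force'
```

```text
ee_pos: [0.5417, 0.0238, 0.0197]
force: [0.6, -11.2, -1.5]
gripper_force: 30.2
ee_pos: [0.5412, 0.0243, 0.0197]
force: [0.3, -19.5, 0.3]
gripper_force: 30.3
```

The force rose to 19 N while the motion stalled, so the wedge has stopped. I'll draw back and check how far it stands out.

```bash
python3 -m crank '[0,0,8,0,0, 0,0,25,0,0, 0,0,50,0,0, 0,0,80,0,0, 0,0,80,0,0, 0,0,80,0,0]'; python3 -c "
from h import *
import cv2
plan([.55,0,.007],10.5)
cv2.imwrite('pics/w4.png',capture('wrist')[:300])"
```

```text
clock: 8.8
ee_pos: [0.5555, -0.0489, 0.0194]
orientation: [0.996, 0.091, -0.0, -0.0]
force: [-0.4, 1.1, -2.8]
width: 0.0214
gripper_force: 30.0
t 8.8 pos [ 0.5555 -0.0489  0.0194] yaw 10.49 w 0.02138165916242594 gf 29.979654103517532 -> shift [  3.5 -49.1  12.5] turn -0.0
```

View pics/w4.png

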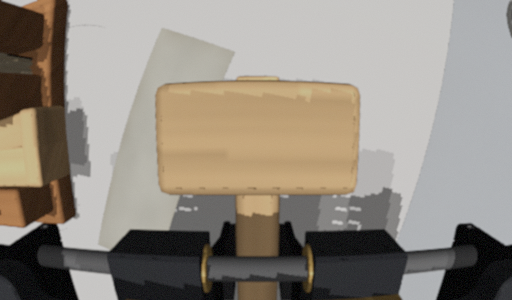

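```bash
python3 - <<'E'
from h import *
p=camera_params('wrist');K=np.array(p['K']);T=np.array(p['tool_from_camera'])
o=get_obs();r=R.from_quat(o['orientation'])
def f(u,v,z):
    d=np.array([u-K[0,2],v-K[1,2]])/K[0,0];t=np.hypot(*d)
    c=np.array([*(d/t*np.sin(t)),np.cos(t)])
    w=r.apply(T[:3,:3]@c);s=r.apply(T[:3,3])+o['ee_pos']
    q=s+w*(z-s[2])/w[2]; return np.round(1e3*r.inv().apply(q-o['ee_pos']),1)
print('wedge bottom',f(68,112,.021),f(69,182,.021),'top',f(28,110,.053),f(32,184,.053))
for z in(0,.01,.02):print('base',z,f(67,50,z),f(76,215,z))
E
```

```text
wedge bottom [  79.4 -116.5   -1.4] [  34.8 -121.5   -1.4] top [  82.9 -122.1  -33.4] [  42.1 -125.6  -33.4]
base 0 [ 124.5 -132.    19.6] [   3.8 -136.    19.6]
base 0.01 [ 121.8 -124.7    9.6] [   7.8 -128.5    9.6]
base 0.02 [ 119.1 -117.4   -0.4] [  11.7 -121.    -0.4]
```

The wedge stands about 13 mm out of the clamp base against the 15 mm expected, so it is home. I'll move clear of the thin sheet and lay the mallet down.

```bash
python3 -m crank '[0,0,30,0,0, 0,0,60,0,0, 0,0,75,0,0, 0,0,75,5,0, 0,0,75,9,0, 0,0,75,12,0, 0,0,75,12.5,0, 0,0,75,12.5,0]'
```

```text
clock: 9.85
ee_pos: [0.5695, -0.1222, 0.0073]
orientation: [0.996, 0.092, 0.0, -0.0]
force: [-1.8, 2.8, 1.1]
width: 0.022
gripper_force: 30.0
```

The vertical force went from -2.8 N to +1.1 N, so the mallet is down. I'll release it and retreat.

```bash
python3 -m crank '[30,0,0,0,0, 60,0,0,0,0, 60,0,0,0,0, 60,0,0,0,0, 60,0,0,0,0, 60,0,0,0,0, 60,0,0,0,0]'; python3 -m crank '[60,0,0,-20,0, 60,0,0,-60,0, 60,0,0,-110,0, 60,0,0,-150,0, 60,0,0,-150,0, 60,0,0,-150,0]'; python3 -c "
from h import *
import cv2
cv2.imwrite('pics/s5.png',capture('scene'))"
```

```text
clock: 10.72
ee_pos: [0.5693, -0.1231, 0.0071]
orientation: [0.996, 0.091, 0.0, -0.0]
force: [-0.4, 0.2, 0.1]
width: 0.0599
gripper_force: 0.0
clock: 11.48
ee_pos: [0.5691, -0.1231, 0.1575]
orientation: [0.996, 0.091, 0.0, 0.0]
force: [0.3, -0.0, -0.3]
width: 0.0598
gripper_force: 0.0
```

View pics/s5.png

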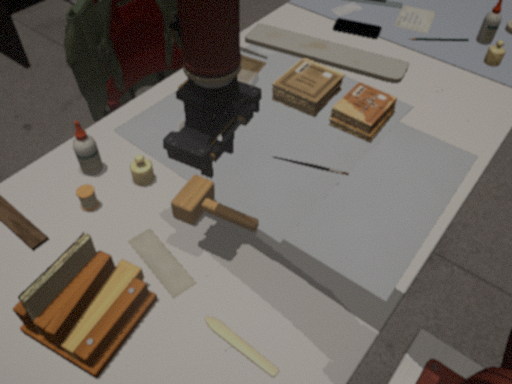

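The scene view shows the mallet lying flat at about (215,205), the gripper clear above it, and the wedge driven in at about (130,270).

```bash
python3 -c "
from cell import *
print(sign_off())"
```

```text
the job is handed in; nothing more can be done
None
```

The wedge was driven in with two mallet taps until it stopped advancing, the mallet was laid flat and let go, and the job is handed in at about 11.5 s of the 45 s; `sign_off()` gave no verdict.

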